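# Scan the label of the wheel-weight bin that is running out

### The job

One of the three clear bins is down to its last wheel weight: pick up the barcode scanner, point its red window at the middle of that bin's barcode label from roughly 10 cm in front of the label, and hold it still there for about two seconds so that it reads. Do not read the labels of the two full bins. Then lay the scanner gently back down on its green mat, flat and the right way up, without bumping the bins or shifting the chrome tubes or the orange tape roll.

Things in the scene. Friction and masses are not known exactly. Their poses are not given: they have to be found in the camera images.
- scanner: hand-held barcode scanner, 165 long (x), loose, 0.2 kg; origin on its underside. Yellow handle x -85 to +25, 32 wide (y), 30 high, flat sides for gripping; black head x +21 to +79, 52 wide, 36 high. It reads along its own +x, out of the red window on the front of the head. Balance point about x = -5. At the start it lies flat (z up) on the mat
- scanner_window (a point): centre of the scanner's red window, 80 ahead of and 18 above the scanner's origin; same axes as the scanner; the reading beam leaves here along +x
- mat: green rubber mat, 260 (x) x 140 (y) x 4 thick, fixed; origin at the centre of its underside
- last_weight: one single grey zinc wheel weight, 36 x 16 x 14, loose, lying alone on the floor of one of the three bins; origin on its underside
- heap_a: a heap of zinc wheel weights filling one of the other bins, about 75 across, 40 high; origin at the centre of its underside
- heap_b: a second such heap, in the remaining bin
- bin_1: the left (+y) clear acrylic open-topped bin, 90 deep (x) x 100 wide (y) x 80 high, walls and floor 4 thick, fixed; origin at the centre of its underside, front faces its -x
- label_1: white barcode label on a sloped holder on the front of bin_1, 70 wide (y) x 42 (x, up the slope); origin at the centre of its face, 60 above the worktop, 64 ahead of the bin's centre; z is the face's outward normal, toward the bin's front and 35 degrees upward of level
- bin_2: the middle clear acrylic open-topped bin, 90 deep (x) x 100 wide (y) x 80 high, walls and floor 4 thick, fixed; origin at the centre of its underside, front faces its -x
- label_2: white barcode label on a sloped holder on the front of bin_2, 70 wide (y) x 42 (x, up the slope); origin at the centre of its face, 60 above the worktop, 64 ahead of the bin's centre; z is the face's outward normal, toward the bin's front and 35 degrees upward of level
- bin_3: the right (-y) clear acrylic open-topped bin, 90 deep (x) x 100 wide (y) x 80 high, walls and floor 4 thick, fixed; origin at the centre of its underside, front faces its -x
- label_3: white barcode label on a sloped holder on the front of bin_3, 70 wide (y) x 42 (x, up the slope); origin at the centre of its face, 60 above the worktop, 64 ahead of the bin's centre; z is the face's outward normal, toward the bin's front and 35 degrees upward of level
- tube_1: chrome valve extension tube, 12 diameter x 100, lying in a small blue tray 130 x 60 x 20; bystander
- tube_2: second such tube in the same tray; bystander
- tape: orange tape roll lying flat, 90 diameter x 25 high; bystander, origin at its underside
There are look-alikes about, which are no part of the job. Of the things like the scanner, leave any that is blue or pink; of the rest the larger one is meant.

How it is judged:
By the outcome, as a careful person would: the job done as asked, in the order asked, and still so for the second after the job is handed in, with the robot touching nothing.
It also fails if it takes over 50 s, if anything falls off the work surface, if the arm or the gripper's body presses on something with over 40 N, if the wrist force passes 120 N, or if a joint passes its speed limit or range.

### The arm

A 6-joint arm with a two-finger parallel gripper is mounted at the origin on the work surface. World frame = base frame: x ahead of the robot, y to its left, z up, the work surface at z = 0. Lengths are in m, angles in rad, forces in N, time in s.
With the tool pointing down it reaches from about 0.325 to 0.775 m from the base axis. Payload 5.5 kg.
Tool frame: the origin (TCP) lies between the finger pads; the fingertips stand 19 mm ahead of it and the grasp point (between the pads) is the TCP; z points along the fingers, y is the line along which they close (so a half turn about z gives the same grasp; the last joint's range is limited). The gripper opens to 88 mm and grips with 3 to 60 N. Pads are 20 mm wide; open, the fingers measure 115 mm over their backs; the gripper's body (75 mm by 178 mm) begins 61 mm behind the grasp point.
Start: joints at [1.223, 0.091, 1.231, -0, 1.82, -0.057], TCP at [0.172, 0.575, 0.242] pointing down, gripper open.
Joint ranges: [-2.87, 2.87], [-0.86, 2.18], [0.17, 2.46], [-1.51, 4.65], [0.06, 2.69], [-2.65, 2.65]. Speed limits (rad/s): [2.57, 2.57, 3.01, 3.14, 3.14, 3.14].

### API

Orientations are given as a unit quaternion [w, x, y, z].
In Python, from station import readout, vision, workorder, finder gives the robot as it stands. The module is installed in compiled form; this text tells all that it offers.
- The arm moves only by the tool jog_arm, never from a script. Its argument "moves" is a list that holds one entry, the list of rows, each a list of 4 numbers: the shift along the tool's x, y, z in mm, then the turn about the tool's z in degrees. In form: [[[x, y, z, twist], ...]]. A call has 1 to 12 rows; each row shifts and turns the commanded pose from where the row before left it, along the tool's axes as they then stand; what a row does not reach is not made up. A row lasts 1/8 s, in which the tool goes at most 62.5 mm and 10.7 degrees, less where a joint would pass 70% of its speed; a pose out of reach is approached as far as the arm can. A call with a gripper value outside its range is refused whole. "claw" is the finger opening in mm, from 0 to 87.8, set as the call begins (left out, the last holds). The fingers move at their own pace and stop on an object; "squeeze" is the grip in N (left out, the last holds). Time passes only in rows, so rows that do not move let the fingers close. It gives the time, the measured TCP pose, the force, the opening and the grip force at its end, in the units of the state.
- readout.observe(): the state, without advancing time (a new reading comes with each control period).
- vision.read_camera(name): name is "scene" or "top" or "wrist"; returns a dict with "color" (384x512x3 uint8, red, green, blue), "vertical_fov" (degrees; the focal length in pixels is half the picture's height over the tangent of half this angle, whatever the lens; pixels are square), "cx", "cy" (the principal point, pixels), "T" (4x4, takes a point from camera to world coordinates); the wrist camera has in their place "mount" (4x4, takes a point from camera to tool coordinates, whose origin is the TCP and whose axes are the flange's). Camera axes: x right, y down, z forward; pixel columns grow to the right and rows downward; lengths in m; the calibration is good to about 2 mm. A picture is of the moment at which its call begins: read the wrist's pose just before it. There is no depth.
- workorder.finish_job(): hands the job in; it is judged then, once.
Trained networks look in a picture, given as the dict that the camera call returned (one of the last four; its "shot" number tells which), for a name from the list of things; names that differ only in an ending like _2 or _b are one class to them, and where a whole thing is asked for, a point or a joint stands for the part that bears it (a point fixed in the world has none). Each returns a list of dicts, best first, with "p" (0 to 1); they miss things now and then, are a little off and sometimes report something else, mostly with a low value. They report only what shows in the picture. A call takes as long as a camera call. They do not tell look-alikes from the thing itself.
- finder.recognise(picture, thing): "location" ([x, y, z] in m, in world coordinates, good to about 4 mm: the middle of the surface that is visible of it).
- finder.silhouettes(picture, thing): "region" (384x512 bool, what is visible of it).
- finder.landmark_of(picture, thing): "location" ([x, y, z] in m, in world coordinates, good to about 4 mm: a listed point, or the origin of a listed thing).
The state is a dict: "t": time; "joint_positions": joint angles; "qd": joint speeds; "joint_torque": joint torques, N m; "tcp_pos": TCP position; "ee_rot": TCP orientation; "force": force on the tool from outside, world axes, zero at the start; "moment": the same for the moment, N m; "grip_width": opening from 0.0 (shut) to 1.0 (fully open); "gripper_force": force on a finger pad.
Only numpy, scipy, OpenCV 4.12 (cv2) and the standard library are available. Lean on these libraries where they do the work, as an engineer would, in place of code of your own. Each camera call takes 0.05 s, during which the arm holds its last target. There are 200 camera calls.

## Working session

There is one attempt and no reset: what is moved stays moved. The work goes in short steps, Python scripts to look and compute and a tool call to move; the robot and the scene stay as the last step left them, time stands still between calls to the robot, and variables do not carry over. Pictures are saved under pics/ and viewed, at most 10 in all, crops included, and the job is handed in when it is done.

Besides the shell and the picture viewer there is one more tool, called after "Request:" by a JSON object that holds its "method" and its "body". jog_arm: Moves the arm, as the interface text tells. Its arguments: {"type":"object","properties":{"moves":{"type":"array"},"claw":{"type":"number"},"squeeze":{"type":"number"}},"required":["moves"]}

```bash
mkdir -p pics; ls
python3 - <<'E'
from station import readout, vision, finder
import cv2,numpy as np
s=readout.observe(); print({k:np.round(v,3).tolist() for k,v in s.items()})
ims=[]
for n in("scene","top"):
    p=vision.read_camera(n); ims.append(p["color"])
    print(n,p["vertical_fov"],p["cx"],p["cy"],np.round(p["T"],3).tolist())
    for t in("scanner","scanner_window","mat","last_weight","heap_a","bin_1","label_1","tape","tube_1"):
        print(t,[(np.round(d["location"],3).tolist(),round(d["p"],2)) for d in finder.landmark_of(p,t)])
    cv2.imwrite(f"pics/{n}0.png",cv2.resize(p["color"][:,:,::-1],None,fx=1.5,fy=1.5,interpolation=cv2.INTER_CUBIC))
E
```

```text
pics
{'t': 0.0, 'joint_positions': [1.223, 0.092, 1.232, -0.0, 1.82, -0.057], 'qd': [0.001, 0.0, -0.001, 0.0, -0.003, 0.0], 'joint_torque': [-0.0, -44.645, -40.645, 0.07, 0.029, -0.0], 'tcp_pos': [0.172, 0.575, 0.241], 'ee_rot': [-0.0, 0.145, 0.989, -0.001], 'force': [0.705, 0.072, 0.098], 'moment': [-0.036, 0.002, 0.039], 'gripper_force': 0.0, 'grip_width': 0.999}
scene 44.953368471783875 260.57425426435566 189.40022544208696 [[0.395, 0.74, -0.545, 1.496], [0.919, -0.326, 0.224, -0.482], [-0.012, -0.589, -0.808, 1.574], [0.0, 0.0, 0.0, 1.0]]
scanner [([0.388, -0.35, 0.005], 0.9), ([0.55, -0.094, 0.003], 0.75), ([0.448, -0.579, -0.003], 0.67), ([0.182, -0.315, 0.001], 0.65)]
scanner_window [([0.466, -0.373, 0.024], 0.73), ([0.596, -0.022, 0.018], 0.72), ([0.504, -0.594, 0.015], 0.6), ([0.159, -0.359, 0.01], 0.48)]
mat [([0.426, -0.341, 0.003], 0.75)]
last_weight [([0.689, 0.203, 0.001], 0.63)]
heap_a [([0.689, 0.205, 0.003], 0.7), ([0.774, -0.061, 0.004], 0.45), ([0.695, -0.052, 0.06], 0.33)]
bin_1 [([0.559, 0.464, 0.002], 0.97), ([0.695, 0.203, -0.003], 0.82), ([0.764, -0.058, -0.00
[... 465 characters left out ...]
 ([0.558, -0.089, 0.0], 0.67), ([0.388, -0.348, 0.004], 0.6)]
scanner_window [([0.149, -0.362, 0.014], 0.75), ([0.594, -0.02, 0.017], 0.67), ([0.503, -0.589, 0.012], 0.62)]
mat [([0.42, -0.342, -0.007], 0.62), ([0.702, -0.334, 0.006], 0.58)]
last_weight [([0.553, 0.464, 0.005], 0.44)]
heap_a [([0.773, -0.059, 0.004], 0.79), ([0.686, 0.207, 0.004], 0.56)]
bin_1 [([0.687, 0.206, -0.0], 0.63), ([0.553, 0.466, 0.004], 0.58)]
label_1 [([0.699, -0.053, 0.061], 0.75), ([0.518, 0.41, 0.055], 0.65), ([0.629, 0.19, 0.061], 0.54), ([0.388, -0.348, 0.004], 0.36)]
tape [([0.405, 0.058, -0.002], 0.78)]
tube_1 [([0.705, -0.334, 0.001], 0.64), ([0.672, -0.329, -0.001], 0.52), ([0.689, 0.206, -0.001], 0.35)]
```

View pics/scene0.png

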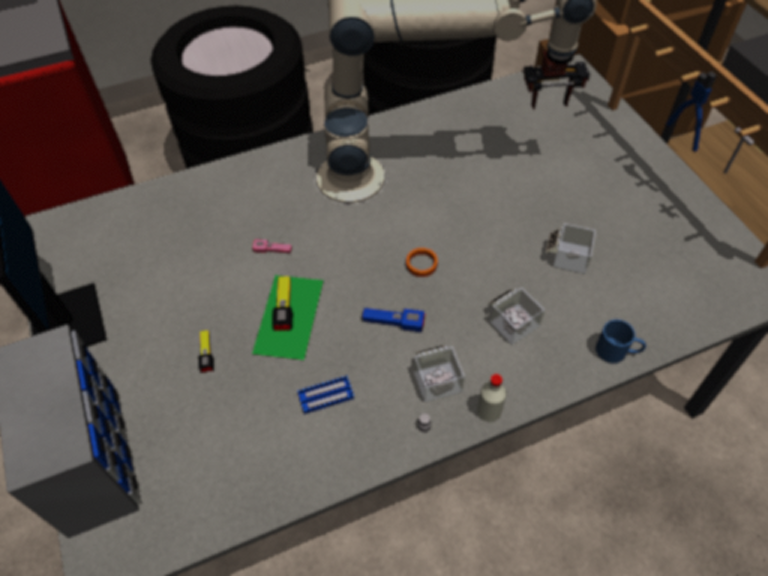

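View pics/top0.png

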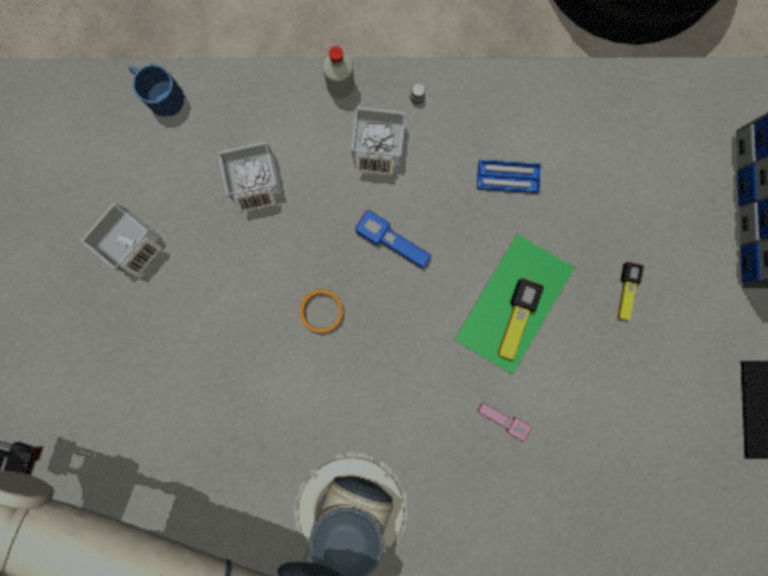

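Top view (pixels in the 1.5x picture): there are four scanner-like things.
- Blue at (393,238) and pink at (505,421) are excluded by colour.
- The yellow one on the green mat, at (520,320), is about 77 px long. The yellow one at (631,291) is about 57 px long.
- The larger yellow one on the mat is the one meant.

The left bin at (122,240) holds a single weight. The bins at (253,175) and (378,138) hold heaps. I'll confirm this in an enlarged crop and measure headings.

```bash
cat > h.py <<'E'
import numpy as np, cv2
from scipy.spatial.transform import Rotation as R
from station import readout, vision, finder
def rot(s): q=s["ee_rot"]; return R.from_quat([q[1],q[2],q[3],q[0]])
def cam(n):
    s=readout.observe(); p=vision.read_camera(n)
    if n=="wrist":
        M=np.eye(4); M[:3,:3]=rot(s).as_matrix(); M[:3,3]=s["tcp_pos"]; p["Tw"]=M@np.array(p["mount"])
    else: p["Tw"]=np.array(p["T"])
    return p
def pts(p,uv,z):
    uv=np.atleast_2d(uv).astype(float); f=192/np.tan(np.radians(p["vertical_fov"]/2))
    d=np.c_[(uv[:,0]-p["cx"])/f,(uv[:,1]-p["cy"])/f,np.ones(len(uv))]@p["Tw"][:3,:3].T
    o=p["Tw"][:3,3]; return o+d*((z-o[2])/d[:,2])[:,None]
def shifts(way,yaws=None):   # world waypoints -> tool shifts with present attitude
    s=readout.observe(); a=np.array(s["tcp_pos"]); 
    for w in way:
        print("to",w,np.round(rot(s).inv().apply(np.array(w)-a)*1000,1)); a=np.array(w)
E
python3 - <<'E'
from h import *
p=cam("top"); c=p["color"]
hsv=cv2.cvtColor(c,cv2.COLOR_RGB2HSV)
y=cv2.inRange(hsv,(24,120,80),(34,255,255)); n,l,st,ce=cv2.connectedComponentsWithStats(y)
for i in range(1,n):
    if st[i,4]>40:
        v,u=np.nonzero(l==i); P=pts(p,np.c_[u,v],.03)[:,:2]; r=cv2.minAreaRect((P*1000).astype(np.float32)); print(ce[i],st[i,4],r)
a=cv2.resize(c[165:250,295:440,::-1],None,fx=5,fy=5,interpolation=cv2.INTER_CUBIC)
b=cv2.resize(c[70:195,45:280,::-1],(725,386),interpolation=cv2.INTER_CUBIC)
im=np.vstack([a,b]); im=cv2.resize(im,(525,int(im.shape[0]*525/725)));print(im.shape); cv2.imwrite("pics/crop.png",im)
shifts([(0.42,0.15,0.24),(0.40,-0.34,0.20)])
E
```

```text
[417.05681818 201.46590909] 176 ((425.37506103515625, -565.02734375), (24.926639556884766, 77.631103515625), 78.00257873535156)
[341.49705882 222.64705882] 340 ((361.759765625, -332.083740234375), (33.07013702392578, 107.66560363769531), 69.81015014648438)
(587, 525, 3)
to (0.42, 0.15, 0.24) [-359.4 -335.9    1.6]
to (0.4, -0.34, 0.2) [-121.3 -475.2   40. ]
```

View pics/crop.png

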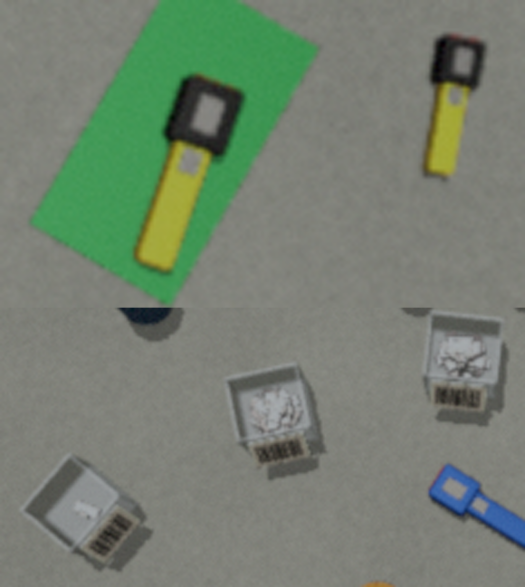

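The crop confirms it. The large yellow scanner (190,170) is on the mat and the smaller yellow one is at (455,105). The bin at lower left (80,505) holds one weight and the other two hold heaps. I'll move above the scanner, well clear.

Request:
{"method": "jog_arm", "body": {"moves": [[[-40,-37,0,0],[-40,-37,0,0],[-40,-37,0,0],[-40,-37,0,0],[-40,-37,0,0],[-40,-37,0,0],[-40,-37,0,0],[-40,-37,0,0],[-40,-37,0,0]]], "claw": 87}}

```text
t: 2.17
tcp_pos: [0.4221, 0.1509, 0.2419]
ee_rot: [0.0, 0.145, 0.989, 0.0]
force: [0.3, 0.4, -0.3]
grip_width: 0.992
gripper_force: 0.0
```

Request:
{"method": "jog_arm", "body": {"moves": [[[-13,-53,4,0],[-13,-53,4,0],[-13,-53,4,0],[-13,-53,4,0],[-13,-53,4,0],[-13,-53,4,0],[-13,-53,4,0],[-13,-53,4,0],[-13,-53,4,3],[0,0,0,0]]]}}

```text
t: 3.42
tcp_pos: [0.3956, -0.3405, 0.2041]
ee_rot: [-0.001, 0.173, 0.985, 0.0]
force: [0.1, 0.0, 0.9]
grip_width: 0.992
gripper_force: 0.0
```

Run:
```python
from h import *
s=readout.observe(); print(s["t"],s["tcp_pos"],s["joint_positions"])
def meas(n):
    p=cam(n)
    for t in("scanner","scanner_window","mat"): print(n,t,[(np.round(d["location"],3).tolist(),round(d["p"],2)) for d in finder.landmark_of(p,t)][:2])
    hsv=cv2.cvtColor(p["color"],cv2.COLOR_RGB2HSV)
    for nm,lo,hi,z in(("y",(22,110,60),(35,255,255),.034),("g",(50,100,50),(75,255,255),.004)):
        y=cv2.inRange(hsv,lo,hi); k,l,st,ce=cv2.connectedComponentsWithStats(y)
        i=1+np.argmax(st[1:,4]); v,u=np.nonzero(l==i); P=pts(p,np.c_[u,v],z)[:,:2]
        print(nm,st[i],cv2.minAreaRect((P*1000).astype(np.float32)))
    return p
p=meas("wrist"); cv2.imwrite("pics/w1.png",p["color"][:,:,::-1])
Rm=rot(readout.observe()).as_matrix(); print("tool y ang",np.degrees(np.arctan2(Rm[1,1],Rm[0,1])))
```

```text
3.425 [ 0.39561656 -0.34051326  0.20411619] [-7.75473019e-01 -1.21330322e-01  1.50728426e+00 -6.29069907e-04
  1.75810636e+00 -1.99849399e+00]
wrist scanner [([0.391, -0.349, 0.007], 0.98), ([0.443, -0.578, 0.002], 0.97)]
wrist scanner_window [([0.463, -0.371, 0.027], 0.72), ([0.673, -0.328, -0.0], 0.55)]
wrist mat [([0.42, -0.346, 0.006], 0.89)]
y [ 233   88   31  101 2657] ((359.3653869628906, -333.3792419433594), (31.418949127197266, 105.48921203613281), 69.59710693359375)
g [  190    62   156   224 18681] ((420.4452819824219, -341.0285339355469), (139.45196533203125, 258.9727478027344), 58.87981033325195)
tool y ang 70.41898686364132
```

View pics/w1.png

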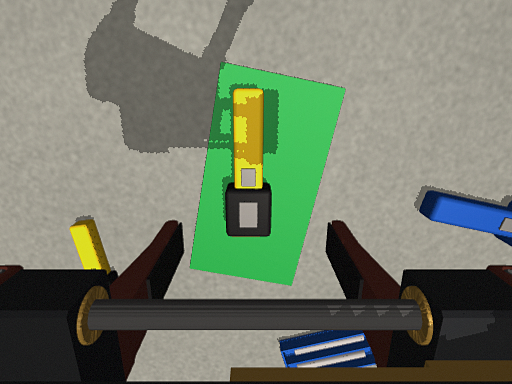

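The wrist view shows the scanner upright along the image (tail at (248,90), head at (248,210)), aligned with the fingers and on the mat. The handle measures 31 x 105 mm, which matches. I'll work out the descent to a grasp at scanner x = -10 mm.

Run:
```python
from h import *
shifts([(0.3806,-0.3425,0.06),(0.3806,-0.3425,0.027)])
```

```text
to (0.3806, -0.3425, 0.06) [ 13.8 -10.8 146.1]
to (0.3806, -0.3425, 0.027) [ 0. -0. 33.]
```

Run:
```python
from h import *
for i in range(2):
    s=readout.observe(); print(s["tcp_pos"],s["ee_rot"],s["joint_positions"]); print(np.round(rot(s).as_matrix(),4))
shifts([(0.3806,-0.3425,0.06),(0.3806,-0.3425,0.027)])
```

```text
[ 0.39709938 -0.3369426   0.20610487] [3.24083119e-04 1.70046238e-01 9.85436031e-01 2.27152071e-05] [-7.69216451e-01 -1.27190592e-01  1.50915654e+00  4.09878063e-04
  1.75911672e+00 -1.99818274e+00]
[[-9.422e-01  3.351e-01  6.000e-04]
 [ 3.351e-01  9.422e-01 -1.000e-04]
 [-6.000e-04  2.000e-04 -1.000e+00]]
[ 0.39709938 -0.3369426   0.20610487] [3.24083119e-04 1.70046238e-01 9.85436031e-01 2.27152071e-05] [-7.69216451e-01 -1.27190592e-01  1.50915654e+00  4.09878063e-04
  1.75911672e+00 -1.99818274e+00]
[[-9.422e-01  3.351e-01  6.000e-04]
 [ 3.351e-01  9.422e-01 -1.000e-04]
 [-6.000e-04  2.000e-04 -1.000e+00]]
to (0.3806, -0.3425, 0.06) [ 13.8 -10.8 146.1]
to (0.3806, -0.3425, 0.027) [ 0. -0. 33.]
```

Request:
{"method": "jog_arm", "body": {"moves": [[[5,-4,35,0],[5,-4,35,0],[4,-3,35,0],[0,0,0,0],[0,0,0,0]]]}}

```text
t: 4.25
tcp_pos: [0.3808, -0.3433, 0.1027]
ee_rot: [0.001, 0.17, 0.985, -0.001]
force: [-0.2, 0.5, 0.6]
grip_width: 0.992
gripper_force: 0.0
```

Run:
```python
from h import *
for k in range(2):
    p=cam("wrist")
    for t in("scanner","scanner_window"): print(t,[(np.round(d["location"],3).tolist(),round(d["p"],2)) for d in finder.landmark_of(p,t)][:2])
    hsv=cv2.cvtColor(p["color"],cv2.COLOR_RGB2HSV); y=cv2.inRange(hsv,(22,110,60),(35,255,255)); k,l,st,ce=cv2.connectedComponentsWithStats(y)
    i=1+np.argmax(st[1:,4]); v,u=np.nonzero(l==i); print(st[i],cv2.minAreaRect((pts(p,np.c_[u,v],.034)[:,:2]*1000).astype(np.float32)))
print(readout.observe()["tcp_pos"]); shifts([(0.3806,-0.3425,0.027)])
```

```text
scanner [([0.394, -0.346, 0.005], 0.76)]
scanner_window [([0.462, -0.374, 0.026], 0.77)]
[ 235  103   45  140 5213] ((359.02197265625, -333.4211120605469), (31.01934051513672, 106.7456283569336), 69.8446273803711)
scanner [([0.391, -0.347, 0.004], 0.9)]
scanner_window [([0.464, -0.372, 0.024], 0.68)]
[ 236  103   44  139 5194] ((359.03985595703125, -333.41741943359375), (31.021644592285156, 106.03429412841797), 69.82992553710938)
[ 0.38036219 -0.34387446  0.10174869]
to (0.3806, -0.3425, 0.027) [ 0.4  1.4 74.7]
```

Request:
{"method": "jog_arm", "body": {"moves": [[[0,2,25,0],[0,0,25,0],[0,0,15,0],[0,0,9,0],[0,0,0,0],[0,0,0,0]]]}}

```text
t: 5.3
tcp_pos: [0.381, -0.3421, 0.0276]
ee_rot: [0.001, 0.171, 0.985, -0.0]
force: [-0.9, -0.3, 0.4]
grip_width: 0.991
gripper_force: 0.0
```

Request:
{"method": "jog_arm", "body": {"moves": [[[0,0,0,0],[0,0,0,0],[0,0,0,0],[0,0,0,0],[0,0,0,0],[0,0,0,0],[0,0,0,0],[0,0,0,0]]], "claw": 20, "squeeze": 30}}

```text
t: 6.3
tcp_pos: [0.3805, -0.3417, 0.0266]
ee_rot: [-0.0, 0.171, 0.985, -0.0]
force: [-0.0, -0.4, 0.1]
grip_width: 0.366
gripper_force: 30.0
```

Request:
{"method": "jog_arm", "body": {"moves": [[[0,0,-10,0],[0,0,-20,0],[0,0,-35,0],[0,0,-40,0],[0,0,-40,0],[0,0,-30,0],[0,0,0,0],[0,0,0,0]]]}}

```text
t: 7.3
tcp_pos: [0.3803, -0.3414, 0.2002]
ee_rot: [-0.001, 0.171, 0.985, 0.001]
force: [0.7, 0.8, -2.4]
grip_width: 0.361
gripper_force: 30.0
```

Run:
```python
from h import *
for n in("wrist","scene","top","top"):
    p=cam(n); s=readout.observe(); f=lambda t:[(np.round(d["location"],3).tolist(),round(d["p"],2)) for d in finder.landmark_of(p,t)][:4]
    print(n,s["tcp_pos"],"sc",f("scanner")[:2],"win",f("scanner_window")[:2])
    if n!="wrist": print("lab",f("label_1"),"bin",f("bin_1"))
    if n=="top":  # label from colour inside silhouettes
        for d in finder.silhouettes(p,"label_1"):
            v,u=np.nonzero(d["region"]); P=pts(p,np.c_[u,v],.06); print(round(d["p"],2),len(u),P.mean(0),cv2.minAreaRect((P[:,:2]*1000).astype(np.float32)))
        for d in finder.silhouettes(p,"bin_1"):
            v,u=np.nonzero(d["region"]); P=pts(p,np.c_[u,v],.08); print("bin",round(d["p"],2),len(u),P.mean(0),cv2.minAreaRect((P[:,:2]*1000).astype(np.float32)))
```

```text
wrist [ 0.38008439 -0.3412142   0.19962368] sc [([0.391, -0.343, 0.18], 0.8), ([0.554, -0.089, -0.002], 0.79)] win [([0.464, -0.369, 0.197], 0.92)]
scene [ 0.38012582 -0.34128936  0.19982998] sc [([0.548, -0.09, 0.004], 0.94), ([0.385, -0.347, 0.179], 0.87)] win [([0.597, -0.022, 0.016], 0.89), ([0.63, 0.189, 0.063], 0.61)]
lab [([0.627, 0.19, 0.065], 0.49), ([0.701, -0.054, 0.061], 0.49), ([0.516, 0.41, 0.063], 0.48)] bin [([0.557, 0.46, 0.005], 0.97), ([0.765, -0.06, 0.002], 0.95), ([0.694, 0.202, -0.002], 0.64)]
top [ 0.38049922 -0.3416113   0.20129081] sc [([0.389, -0.348, 0.178], 0.95), ([0.45, -0.577, 0.001], 0.74)] win [([0.467, -0.373, 0.196], 0.69), ([0.506, -0.589, 0.013], 0.59)]
lab [([0.408, 0.058, -0.004], 0.71), ([0.626, 0.192, 0.06], 0.69), ([0.517, 0.412, 0.059], 0.68)] bin [([0.556, 0.469, 0.0], 0.93), ([0.768, -0.065, 0.005], 0.86)]
0.86 293 [0.63120691 0.19098881 0.06      ] ((631.3698120117188, 191.0895538330078), (35.96908187866211, 77.38121032714844), 12.47458267211914)
0.7 366 [0.519003   0.41712483 0.06      ] ((519.0801391601562, 418.1051940917969), (43.20262
[... 1395 characters left out ...]
((518.0460205078125, 418.5851745605469), (40.670711517333984, 81.108642578125), 47.98120880126953)
0.63 241 [0.63242393 0.18944313 0.06      ] ((631.591796875, 190.46676635742188), (32.77830505371094, 71.10902404785156), 14.038106918334961)
bin 0.97 1494 [0.54792089 0.44777326 0.08      ] ((546.5280151367188, 445.7837829589844), (134.37936401367188, 109.39291381835938), 49.870086669921875)
bin 0.86 1076 [0.67400209 0.19702339 0.08      ] ((673.6305541992188, 197.04336547851562), (129.94357299804688, 110.78331756591797), 12.47437572479248)
bin 0.62 1033 [ 0.74709854 -0.0546339   0.08      ] ((747.3011474609375, -54.921749114990234), (103.19193267822266, 133.33314514160156), 82.86399841308594)
```

Request:
{"method": "jog_arm", "body": {"moves": [[[8,24,0,0],[16,49,0,0],[16,49,0,0],[16,49,0,0],[16,49,0,0],[16,49,0,0],[16,49,0,0],[16,49,0,0],[16,49,0,0],[16,49,0,0],[16,49,0,0],[16,49,0,0]]]}}

```text
t: 9.9
tcp_pos: [0.3965, 0.2522, 0.2019]
ee_rot: [0.0, 0.171, 0.985, 0.0]
force: [0.9, -1.3, -1.8]
grip_width: 0.36
gripper_force: 30.0
```

Request:
{"method": "jog_arm", "body": {"moves": [[[5,15,0,-4],[0,0,0,-8],[0,0,0,-8],[0,0,0,-8],[0,0,0,-8],[0,0,0,-8],[0,0,0,-8],[0,0,0,-8],[0,0,0,-7],[0,0,0,-4],[0,0,0,0],[0,0,0,0]]]}}

```text
t: 11.4
tcp_pos: [0.3971, 0.2662, 0.2016]
ee_rot: [0.0, -0.433, 0.902, -0.0]
force: [0.7, 0.9, 0.1]
grip_width: 0.36
gripper_force: 30.0
```

Run:
```python
from h import *
L=[];B=[]
for n in("wrist","top","scene","top","scene","wrist"):
    p=cam(n); s=readout.observe(); f=lambda t:[(np.round(d["location"],3).tolist(),round(d["p"],2)) for d in finder.landmark_of(p,t) if np.hypot(d["location"][0]-.53,d["location"][1]-.43)<.16]
    print(n,"sc",f("scanner"),"win",f("scanner_window"),"lab",f("label_1"),"bin",f("bin_1"))
    if n=="wrist": cv2.imwrite("pics/w2.png",p["color"][:,:,::-1])
Rm=rot(s).as_matrix(); print(s["t"],s["tcp_pos"],"yang",np.degrees(np.arctan2(Rm[1,1],Rm[0,1])),s["grip_width"])
```

```text
wrist sc [] win [([0.454, 0.338, 0.204], 0.6)] lab [] bin []
top sc [] win [] lab [([0.516, 0.412, 0.054], 0.7)] bin [([0.554, 0.467, 0.0], 0.75)]
scene sc [] win [([0.455, 0.331, 0.196], 0.61)] lab [([0.514, 0.413, 0.06], 0.51)] bin [([0.559, 0.461, 0.004], 0.73)]
top sc [] win [([0.553, 0.466, 0.001], 0.43)] lab [([0.518, 0.411, 0.056], 0.76)] bin [([0.553, 0.468, -0.0], 0.56)]
scene sc [] win [([0.455, 0.336, 0.2], 0.67)] lab [([0.518, 0.412, 0.064], 0.55)] bin [([0.559, 0.462, 0.003], 0.95)]
wrist sc [] win [([0.453, 0.337, 0.201], 0.67)] lab [] bin []
12.7 [0.39706954 0.26618719 0.20161992] yang 141.33757366614012 0.35975140764477087
```

View pics/w2.png

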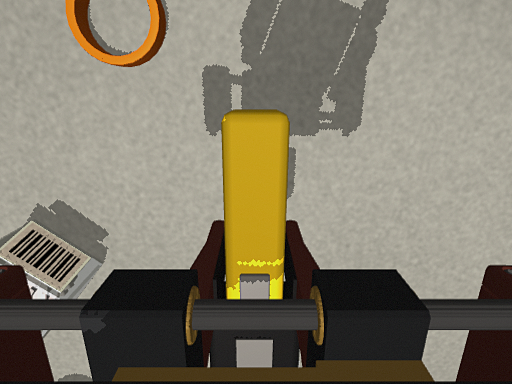

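The wrist view shows the yellow handle level in the grip at (256,200), the tape roll clear at (120,25), and a full bin off to the side at (45,255). The scanner window at about (0.454,0.336) faces label_1 at about (0.516,0.412), 98 mm away and within 1° of heading. I'll lower it 138 mm and hold.

Request:
{"method": "jog_arm", "body": {"moves": [[[0,0,20,0],[0,0,30,0],[0,0,35,0],[0,0,30,0],[0,0,15,0],[0,0,8,0.5],[0,0,0,0],[0,0,0,0],[0,0,0,0]]]}}

```text
t: 14.02
tcp_pos: [0.3976, 0.2665, 0.0647]
ee_rot: [0.001, -0.429, 0.903, 0.0]
force: [0.7, 0.5, -2.4]
grip_width: 0.363
gripper_force: 30.0
```

Run:
```python
from h import *
for n in("scene","wrist","top","scene"):
    p=cam(n); s=readout.observe(); f=lambda t:[(np.round(d["location"],3).tolist(),round(d["p"],2)) for d in finder.landmark_of(p,t) if np.hypot(d["location"][0]-.47,d["location"][1]-.36)<.16]
    print(n,s["tcp_pos"],"sc",f("scanner"),"win",f("scanner_window"),"lab",f("label_1"))
    if n=="scene": cv2.imwrite("pics/s3.png",cv2.resize(p["color"][60:220,300:460,::-1],None,fx=3.7,fy=3.7,interpolation=cv2.INTER_CUBIC))
Rm=rot(s).as_matrix(); print(s["t"],"yang",np.degrees(np.arctan2(Rm[1,1],Rm[0,1])))
```

```text
scene [0.39748785 0.26644468 0.06452868] sc [([0.4, 0.271, 0.043], 0.79)] win [([0.458, 0.336, 0.06], 0.85), ([0.515, 0.411, 0.061], 0.66)] lab [([0.515, 0.411, 0.062], 0.65)]
wrist [0.39715617 0.26624301 0.0638716 ] sc [([0.404, 0.276, 0.044], 0.71)] win [([0.454, 0.338, 0.06], 0.76)] lab []
top [0.39703976 0.26619966 0.06364235] sc [([0.404, 0.272, 0.044], 0.72)] win [] lab [([0.516, 0.41, 0.056], 0.6)]
scene [0.39703886 0.266187   0.06360655] sc [([0.399, 0.274, 0.044], 0.74)] win [([0.458, 0.333, 0.061], 0.8)] lab [([0.515, 0.413, 0.062], 0.51)]
14.675 yang 140.83719889049843
```

View pics/s3.png

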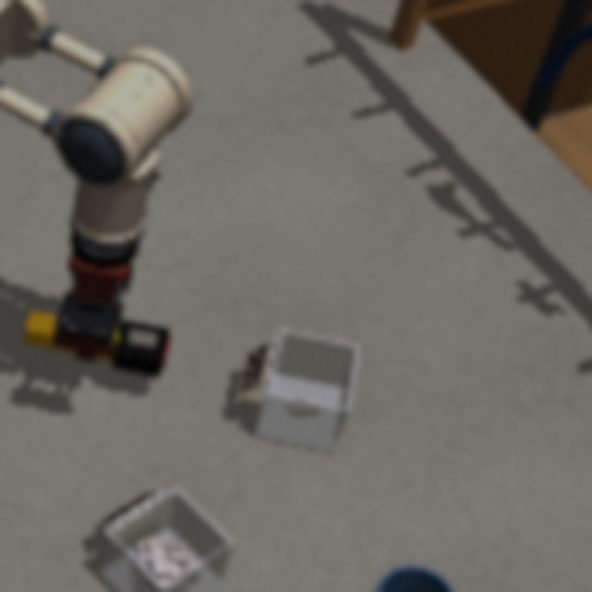

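The window (165,350) faces the label on the single-weight bin (255,375), level, at z = 0.060 and about 97 mm away. Holding still for 3 s.

Request:
{"method": "jog_arm", "body": {"moves": [[[0,0,0,0],[0,0,0,0],[0,0,0,0],[0,0,0,0],[0,0,0,0],[0,0,0,0],[0,0,0,0],[0,0,0,0],[0,0,0,0],[0,0,0,0],[0,0,0,0],[0,0,0,0]]]}}

```text
t: 16.32
tcp_pos: [0.397, 0.2662, 0.0636]
ee_rot: [-0.0, -0.429, 0.903, -0.0]
force: [0.1, -0.2, -1.9]
grip_width: 0.364
gripper_force: 30.0
```

Request:
{"method": "jog_arm", "body": {"moves": [[[0,0,0,0],[0,0,0,0],[0,0,0,0],[0,0,0,0],[0,0,0,0],[0,0,0,0],[0,0,0,0],[0,0,0,0],[0,0,0,0],[0,0,0,0],[0,0,0,0],[0,0,0,0]]]}}

```text
t: 17.82
tcp_pos: [0.3971, 0.2662, 0.0636]
ee_rot: [-0.0, -0.429, 0.903, -0.0]
force: [-0.3, 0.6, -2.2]
grip_width: 0.363
gripper_force: 30.0
```

Run:
```python
from h import *
s=readout.observe(); print(s["t"],s["tcp_pos"],np.round(s["qd"],4),{k:np.round(v,2) for k,v in s.items() if k in("force","gripper_force","grip_width")}, list(s))
```

```text
17.825 [0.39706014 0.26618671 0.06362927] [-0.0013  0.0006  0.001   0.0006  0.0019 -0.0005] {'force': array([-0.35,  0.64, -2.17]), 'gripper_force': np.float64(29.97), 'grip_width': np.float64(0.36)} ['t', 'joint_positions', 'qd', 'joint_torque', 'tcp_pos', 'ee_rot', 'force', 'moment', 'gripper_force', 'grip_width']
```

Held still for over 3.5 s. Going up, twisting back, then over to the mat.

Request:
{"method": "jog_arm", "body": {"moves": [[[0,0,-20,0],[0,0,-35,0],[0,0,-45,0],[0,0,-38,0],[0,0,0,4.5],[0,0,0,10],[0,0,0,10],[0,0,0,10],[0,0,0,10],[0,0,0,10],[0,0,0,10],[0,0,0,6]]]}}

```text
t: 19.32
tcp_pos: [0.397, 0.2662, 0.2016]
ee_rot: [-0.0, 0.173, 0.985, -0.0]
force: [0.1, -0.2, -1.6]
grip_width: 0.363
gripper_force: 30.0
```

Run:
```python
from h import *
s=readout.observe();Rm=rot(s).as_matrix(); print(s["t"],s["tcp_pos"],"yang",np.degrees(np.arctan2(Rm[1,1],Rm[0,1])))
p=s["tcp_pos"]; shifts([(0.405,-0.341,p[2])])
```

```text
19.325 [0.39702299 0.26619098 0.20159128] yang 70.09634538503695
to (0.405, -0.341, np.float64(0.20159127968096963)) [-214.2 -568.2    0. ]
```

Request:
{"method": "jog_arm", "body": {"moves": [[[-9,-25,0,0],[-19,-50,0,0],[-19,-50,0,0],[-19,-50,0,0],[-19,-50,0,0],[-19,-50,0,0],[-19,-50,0,0],[-19,-50,0,0],[-19,-50,0,0],[-19,-50,0,0],[-19,-50,0,0],[-15,-43,0,0]]]}}

```text
t: 20.82
tcp_pos: [0.4071, -0.3427, 0.2015]
ee_rot: [0.0, 0.171, 0.985, 0.0]
force: [-0.1, -0.8, -2.3]
grip_width: 0.36
gripper_force: 30.0
```

Request:
{"method": "jog_arm", "body": {"moves": [[[0,0,0,0],[0,0,35,0],[0,0,40,0],[0,0,40,0],[0,0,30,0],[0,0,15,0],[0,0,5,0],[0,0,0,0],[0,0,0,0],[0,0,0,0]]]}}

```text
t: 22.08
tcp_pos: [0.4079, -0.3411, 0.0377]
ee_rot: [0.001, 0.171, 0.985, -0.0]
force: [0.4, 0.1, -1.5]
grip_width: 0.362
gripper_force: 30.0
```

Run:
```python
from h import *
for n in("top","scene","top","wrist"):
    p=cam(n); s=readout.observe(); f=lambda t:[(np.round(d["location"],3).tolist(),round(d["p"],2)) for d in finder.landmark_of(p,t) if np.hypot(d["location"][0]-.44,d["location"][1]+.35)<.12]
    print(n,s["tcp_pos"],s["force"],"sc",f("scanner"),"win",f("scanner_window"))
```

```text
top [ 0.40777748 -0.34104564  0.03747933] [ 0.72356447  0.01648046 -1.23305471] sc [([0.415, -0.347, 0.016], 0.7)] win [([0.496, -0.372, 0.032], 0.76)]
scene [ 0.40754763 -0.34082701  0.03692074] [ 0.28119111 -0.00763304 -2.76732445] sc [([0.414, -0.348, 0.014], 0.79)] win [([0.492, -0.37, 0.035], 0.73)]
top [ 0.40743545 -0.34068623  0.03662805] [ 0.32503023 -1.01191404 -1.57274058] sc [([0.418, -0.347, 0.016], 0.76)] win [([0.495, -0.37, 0.03], 0.79)]
wrist [ 0.40744562 -0.34064356  0.03658092] [-0.07766319 -1.44026217 -2.63144212] sc [] win [([0.489, -0.368, 0.034], 0.68)]
```

Request:
{"method": "jog_arm", "body": {"moves": [[[0,0,3,0],[0,0,3,0],[0,0,2,0],[0,0,1,0],[0,0,0.5,0],[0,0,0.5,0],[0,0,0,0],[0,0,0,0],[0,0,0,0]]]}}

```text
t: 23.8
tcp_pos: [0.4075, -0.3407, 0.0267]
ee_rot: [0.0, 0.171, 0.985, -0.0]
force: [0.5, -0.3, -1.4]
grip_width: 0.365
gripper_force: 30.0
```

Request:
{"method": "jog_arm", "body": {"moves": [[[0,0,0.5,0],[0,0,0,0],[0,0,0,0]]], "squeeze": 5}}

```text
t: 24.18
tcp_pos: [0.4075, -0.3408, 0.0266]
ee_rot: [0.0, 0.171, 0.985, -0.0]
force: [-1.3, 0.9, 3.7]
grip_width: 0.362
gripper_force: 5.0
```

Request:
{"method": "jog_arm", "body": {"moves": [[[0,0,0,0],[0,0,0,0],[0,0,0,0],[0,0,0,0],[0,0,0,0],[0,0,0,0],[0,0,0,0],[0,0,0,0]]], "claw": 87}}

```text
t: 25.18
tcp_pos: [0.4075, -0.3407, 0.0262]
ee_rot: [0.0, 0.171, 0.985, -0.0]
force: [-0.1, -0.1, -0.4]
grip_width: 0.991
gripper_force: 0.0
```

Request:
{"method": "jog_arm", "body": {"moves": [[[0,0,-10,0],[0,0,-25,0],[0,0,-40,0],[0,0,-40,0],[0,0,-40,0],[0,0,-25,0],[0,0,0,0],[0,0,0,0]]]}}

```text
t: 26.18
tcp_pos: [0.4072, -0.3404, 0.2051]
ee_rot: [-0.001, 0.171, 0.985, 0.0]
force: [0.5, -0.2, -0.6]
grip_width: 0.994
gripper_force: 0.0
```

Run:
```python
from h import *
for n in("top","scene","wrist"):
    p=cam(n); s=readout.observe(); f=lambda t:[(np.round(d["location"],3).tolist(),round(d["p"],2)) for d in finder.landmark_of(p,t)][:4]
    print(n,"sc",f("scanner"),"win",f("scanner_window"),"tape",f("tape"),"tube",f("tube_1"))
cv2.imwrite("pics/w4.png",p["color"][:,:,::-1]); print(s["t"],s["tcp_pos"],s["grip_width"])
```

```text
top sc [([0.763, -0.061, 0.004], 0.75), ([0.553, -0.089, 0.002], 0.71), ([0.415, -0.346, 0.003], 0.57), ([0.449, -0.579, 0.002], 0.57)] win [([0.596, -0.021, 0.02], 0.9), ([0.493, -0.37, 0.023], 0.76), ([0.505, -0.586, 0.012], 0.68), ([0.775, -0.06, 0.003], 0.52)] tape [([0.408, 0.059, -0.001], 0.7)] tube [([0.704, -0.335, 0.0], 0.45), ([0.671, -0.325, -0.002], 0.45)]
scene sc [([0.415, -0.346, 0.005], 0.95), ([0.446, -0.577, -0.002], 0.67), ([0.551, -0.09, 0.004], 0.67), ([0.178, -0.312, 0.002], 0.47)] win [([0.598, -0.018, 0.018], 0.98), ([0.491, -0.375, 0.023], 0.94), ([0.501, -0.592, 0.016], 0.55), ([0.408, 0.06, -0.002], 0.5)] tape [([0.41, 0.059, 0.001], 0.77)] tube [([0.675, -0.328, 0.004], 0.65), ([0.693, 0.204, -0.003], 0.54), ([0.705, -0.333, -0.0], 0.53)]
wrist sc [([0.421, -0.343, 0.005], 0.8), ([0.443, -0.574, -0.001], 0.71), ([0.55, -0.088, 0.0], 0.57)] win [([0.49, -0.367, 0.024], 0.96), ([0.499, -0.589, 0.013], 0.65)] tape [] tube [([0.704, -0.337, 0.002], 0.93), ([0.671, -0.329, -0.003], 0.68)]
26.725 [ 0.40745766 -0.34067771  0.20603979] 0.9884328708923595
```

View pics/w4.png

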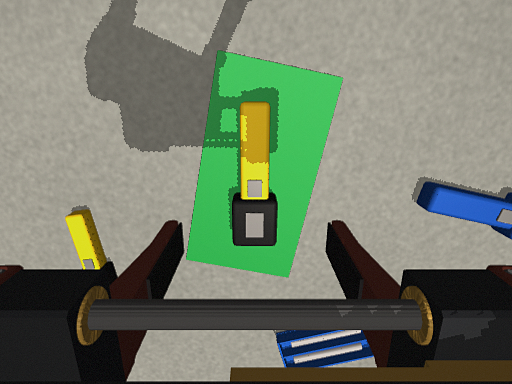

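The scanner lies flat and upright, fully on the mat (255,175), with the gripper clear. The tape roll and tubes have not moved. Handing in.

```bash
python3 -c "
from station import workorder; print(workorder.finish_job())"
```

```text
the job is handed in; nothing more can be done
None
```

The scanner was held level and still for over 3.5 s about 97 mm from the single-weight bin's label (bin_1), meeting the sloped label at about 35° because the jog cannot tilt the tool, and is back flat and upright on its mat with tubes and tape unmoved; the job is handed in, but nothing showed me whether the label actually read.

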